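Check the lever stops of two vial crimpers

TASK

Check that the hand levers of the two bench-mounted vial crimpers stop short of their fixed bars: with the backs of the fingers, and without grasping anything, press the larger crimper's lever in as far as it goes, keep it there for a second and let it spring all the way back. Then press the smaller crimper's lever in as far as it goes and finish while holding it against its stop with a light, steady push, so that the remaining gap can be gauged. Don't force the levers or touch the fixed bars, and leave the vials and other things where they stand.

Things in the scene. Friction and masses are not known exactly. Their poses are not given: they have to be found in the camera images.
- crimper_large: The larger of two like hand vial crimpers, lying flat in a stand fixed to the bench (aluminium base 180 x 70 x 12). Origin: underside of the stand; x: along the handles towards the round steel head (upright, 52 across, at x = 54); y: to the side where the lever stands; z up. The handles run from the head along -x, roughly towards the robot, 100 above the bench; nothing rises above 125. Sizes in mm.
- bar_large: Fixed round bar of the large crimper, black sleeve 18 mm thick, along the crimper's x axis at y = 0, z = 100 mm, from the head to x = -82 mm; a brass stop screw at x = 12 mm points from it to the lever. Origin and axes as the crimper's.
- lever_large (a joint): Angle of the large hand lever: flat steel, 120 mm from pivot to ball end (21 mm ball), 12 mm thick, z = 90 to 110 mm, upright pivot. 0 = sprung out, 0.29 rad off the bar's direction on its +y side; grows when pressed to the bar (counter-clockwise from above); 0.26 = firm stop, 11 to 15 mm clear of the bar. Spring: about 3 N near the free end to start it, 7 N at the stop.
- lever_large_press (a point): point in the middle of the large lever's thickness and height, 20 mm from its free end (100 mm from the pivot), a good place to press; it moves with the lever; its x axis runs along the lever towards the pivot, its y axis points away from the bar
- lever_large_pivot (a point): axis of the large lever's pivot at the lever's mid height (crimper x = 40, y = 26, z = 100 mm)
- crimper_small: The smaller crimper, with shorter handles and thinner head, lying flat in a stand fixed to the bench (aluminium base 180 x 70 x 12). Origin: underside of the stand; x: along the handles towards the round steel head (upright, 34 across, at x = 54); y: to the side where the lever stands; z up. The handles run from the head along -x, roughly towards the robot, 100 above the bench; nothing rises above 125. Sizes in mm.
- bar_small: Fixed round bar of the small crimper, black sleeve 18 mm thick, along the crimper's x axis at y = 0, z = 100 mm, from the head to x = -52 mm; a brass stop screw at x = 12 mm points from it to the lever. Origin and axes as the crimper's.
- lever_small (a joint): Angle of the small hand lever: flat steel, 85 mm from pivot to ball end (21 mm ball), 12 mm thick, z = 90 to 110 mm, upright pivot. 0 = sprung out, 0.33 rad off the bar's direction on its +y side; grows when pressed to the bar (counter-clockwise from above); 0.30 = firm stop, 11 to 15 mm clear of the bar. Spring: about 3 N near the free end to start it, 7 N at the stop.
- lever_small_press (a point): point in the middle of the small lever's thickness and height, 20 mm from its free end (65 mm from the pivot), a good place to press; it moves with the lever; its x axis runs along the lever towards the pivot, its y axis points away from the bar
- lever_small_pivot (a point): axis of the small lever's pivot at the lever's mid height (crimper x = 40, y = 26, z = 100 mm)
- vial_f0: glass vial with a screw cap, 27 mm across, 56 mm tall, loose, origin at the centre of its underside; a bystander, not to be disturbed, just beyond the head of the large crimper
- vial_f2: glass vial with a screw cap, 27 mm across, 56 mm tall, loose, origin at the centre of its underside; a bystander, not to be disturbed, just beyond the head of the small crimper
- vial_f1: glass vial with a screw cap, 27 mm across, 56 mm tall, loose, origin at the centre of its underside; a bystander, not to be disturbed, on the robot's side of the crimpers
- vial_f3: glass vial with a screw cap, 27 mm across, 56 mm tall, loose, origin at the centre of its underside; a bystander, not to be disturbed, on the robot's side of the crimpers
- cap_3: red screw cap lying open side up, 38 mm across, 24 mm tall, loose bystander on the robot's side of the crimpers
- vial_block: drilled wooden vial block 40 x 64 x 42 mm, loose bystander left of and behind the crimpers
- marker: marker pen 133 mm long, 12 mm thick, lying left of the crimpers, loose bystander

How it is judged:
By the outcome, as a careful person would: the job done as asked, in the order asked, and still so for the second after the job is handed in, while the arm keeps its last pose, push and grip.
It also fails if it takes over 48 s, if anything falls off the work surface, if the arm or the gripper's body presses on something with over 40 N, if the wrist force passes 120 N, or if a joint passes its speed limit or range.

ROBOT

A 7-joint arm with a two-finger parallel gripper is mounted at the origin on a cart in front of the work surface, level with it; the furniture and walls round the work are solid. World frame = base frame: x ahead of the robot, y to its left, z up, the work surface at z = 0. Lengths are in mm, angles in degrees, forces in N, time in s.
With the tool pointing down it reaches from about 425 to 825 mm from the base axis. Payload 3.6 kg.
Tool frame: the origin (TCP) lies at the very end of the fingers, on their centre line; the grasp point (between the pads) lies 19 mm behind it; z points along the fingers, y is the line along which they close (so a half turn about z gives the same grasp; the last joint's range is limited). The gripper opens to 85 mm and grips with 20 to 120 N. Pads are 22 mm wide; open, the fingers measure 114 mm over their backs; the gripper's body (76 mm by 85 mm) begins 54 mm behind the grasp point. The pads swing forward as they close: fully open they stand 13 mm farther back than shut.
Start: joints at [-69.471, 35.231, -0.722, 81.555, 0.464, 63.22, -2.315], TCP at [243.958, 602.451, 231.297] pointing down, gripper open.
Joint ranges: [-178.69, 178.69], [-17.37, 117.87], [-77.05, 75.6], [15.02, 138.74], [-78.02, 258.01], [0.78, 113.62], [-162.83, 162.83]. Speed limits (degrees/s): [159.86, 159.86, 180, 180, 180, 180, 180].

INTERFACE

Orientations are given as a 3x3 rotation matrix whose columns are the frame's x, y, z axes.
In Python, from cell import r gives the robot as it stands.
- The arm moves only by the shell command python3 -m creep 'ROWS' [FORCE]. ROWS is JSON, a list of rows, each a list of 3 entries, a list of its own where there are three numbers: the shift along the world's x, y, z scaled (see below), then the turn, a rotation vector about the world's x, y, z scaled (see below), then the opening, from 0 (shut) to 1 (fully open). In form: [[[tx, ty, tz], [ax, ay, az], claw], ...]. A call has 1 to 10 rows; each row is the pose to reach, as a shift and turn from the pose commanded when the call began; what a row does not reach only later rows make up. The controller multiplies each number of a shift by 250 mm and each number of a turn by pi/2 rad. A row lasts 1/8 s, in which the tool goes at most 62.5 mm and 10.7 degrees, less where a joint would pass 70% of its speed; a pose out of reach is approached as far as the arm can. A call with a number of a shift or a turn outside -1 to 1 is refused whole. A call with a gripper value outside its range is refused whole. The fingers move at their own pace and stop on an object; FORCE is the grip in N (left out, the last holds). Time passes only in rows, so rows that repeat a pose let the fingers close. It gives the time, the measured TCP pose, the force, the opening and the grip force at its end, in the units of the state.
- r.state(): the state, without advancing time (a new reading comes with each control period).
- r.camera(name): name is "scene" or "top" or "wrist"; returns a dict with "pixels" (384x512x3 uint8, red, green, blue), "mtx" (3x3 intrinsics, pixels), "k1" (the pictures are not rectified: a ray, as slopes to the right and down, at radius r is drawn at 1 + k1 r^2 times it, then the intrinsics apply), "position" and "attitude" of the camera in the world. Camera axes: x right, y up, looking along -z (the intrinsics and any distortion apply to the point x, -y, -z); pixel columns grow to the right and rows downward; lengths in mm; the calibration is good to about 2 mm. A picture is of the moment at which its call begins. There is no depth.
- r.finish_job(): hands the job in; it is judged then, once.
The state is a dict: "t": time; "joints": joint angles; "joint_vel": joint speeds; "joint_torque": joint torques, N m; "ee_pos": TCP position; "tcp_rot": TCP orientation; "force": force on the tool from outside, world axes, zero at the start; "moment": the same for the moment, N m; "gripper_width": finger opening in mm; "grip_force": force on a finger pad.
Only numpy, scipy, OpenCV 4.12 (cv2) and the standard library are available. Lean on these libraries where they do the work, as an engineer would, in place of code of your own. Each camera call takes 0.05 s, during which the arm holds its last target. There are 200 camera calls.

## Working session

There is one attempt and no reset: what is moved stays moved. The work goes in short steps, Python scripts to look and compute and a shell command to move; the robot and the scene stay as the last step left them, time stands still between calls to the robot, and variables do not carry over. Pictures are saved under pics/ and viewed, at most 10 in all, crops included, and the job is handed in when it is done.

```bash
mkdir -p pics; cat > h.py <<'E'
import numpy as np, cv2
from cell import r
def shot(n,f):
    c=r.camera(n); cv2.imwrite(f'pics/{f}.png',cv2.cvtColor(c['pixels'],cv2.COLOR_RGB2BGR)); np.save(f'pics/{f}.npy',c,allow_pickle=True); return c
def load(f): return np.load(f'pics/{f}.npy',allow_pickle=True).item()
def ray(c,u,v):
    K=np.array(c['mtx']);x=cv2.undistortPoints(np.array([[[u,v]]],float),K,np.array([c['k1'],0,0,0],float))[0,0]
    d=np.array(c['attitude']).reshape(3,3)@np.array([x[0],-x[1],-1]); return np.array(c['position'],float),d
def onz(c,u,v,z):
    o,d=ray(c,u,v); return o+d*(z-o[2])/d[2]
def proj(c,p):
    q=np.array(c['attitude']).reshape(3,3).T@(np.array(p,float)-c['position']);x=np.array([q[0]/-q[2],-q[1]/-q[2]])
    x=x*(1+c['k1']*(x@x)); return (np.array(c['mtx'])@[*x,1])[:2]
E
python3 - <<'E'
from h import *
for n in('scene','top'):
    c=shot(n,n+'0');print(n,c['position'],c['attitude'],c['mtx'],c['k1'])
a=[cv2.imread(f'pics/{n}0.png') for n in('top','scene')]
s=r.state();print(s['t'],s['ee_pos'],s['tcp_rot'],s['force'],s['gripper_width'])
E
```

```text
scene [-57.6395408  965.47529982 573.49166664] [[-0.77878305  0.30116235 -0.55027103]
 [-0.62721986 -0.38727708  0.6757305 ]
 [-0.00960277  0.87138838  0.49049983]] [[439.25016726   0.         249.40838685]
 [  0.         439.25016726 189.50286393]
 [  0.           0.           1.        ]] -0.1198460930832038
top [364.34537714 314.6166028  961.74015023] [[-0.0299476   0.99329459 -0.11166463]
 [-0.99938303 -0.03180597 -0.01489795]
 [-0.01834965  0.11114958  0.99363427]] [[458.63939961   0.         247.76855526]
 [  0.         458.63939961 194.22626915]
 [  0.           0.           1.        ]] -0.012326758393045947
0.1 [243.70105864 601.83837481 230.24900384] [[-9.26899568e-01  3.75308449e-01 -8.70873253e-04]
 [ 3.75309459e-01  9.26897055e-01 -2.15843838e-03]
 [-2.87030673e-06 -2.32750258e-03 -9.99997291e-01]] [-0.28028877  0.24020295  0.43651388] 85.35568288151323
```

View pics/top0.png

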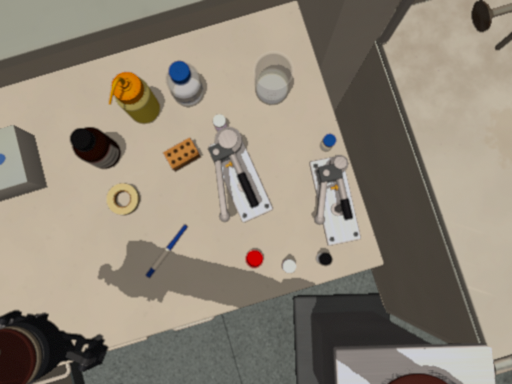

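View pics/scene0.png

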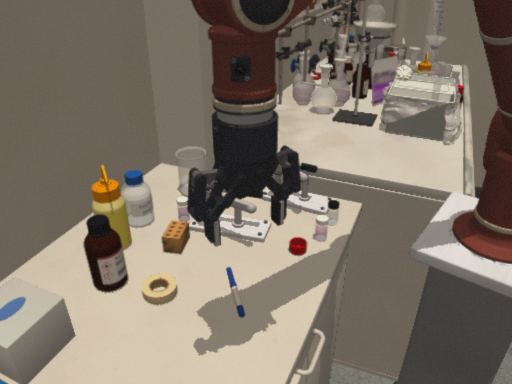

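Top view: the large crimper has its head at about (229,139), ball at (224,216) and bar end at (255,205). The small one has its head at (340,163), ball at (319,220) and bar end at (348,217). The levers are on the image's left, which is +y.

```bash
python3 - <<'E'
from h import *
c=load('top0');im=c['pixels']
cv2.imwrite('pics/topc.png',cv2.cvtColor(cv2.resize(im[105:255,195:375],None,fx=4,fy=4,interpolation=cv2.INTER_CUBIC),cv2.COLOR_RGB2BGR))
blk=(im.max(2)<60).astype(np.uint8)
for nm,(u0,u1,v0,v1),L in(('L',(225,265,160,215),-82),('S',(335,360,185,225),-52)):
    m=np.zeros_like(blk);m[v0:v1,u0:u1]=blk[v0:v1,u0:u1]
    n,lab,st,ce=cv2.connectedComponentsWithStats(m);k=1+st[1:,4].argmax();ys,xs=np.where(lab==k)
    P=np.array([onz(c,u,v,100)[:2] for u,v in zip(xs,ys)]);mu=P.mean(0);d=np.linalg.svd(P-mu)[2][0];d*=np.sign(d[0])
    s=(P-mu)@d;print(nm,st[k],mu,'dir',d,np.degrees(np.arctan2(d[1],d[0])),'len',np.ptp(s),'w',np.ptp((P-mu)@[-d[1],d[0]]),'near end',mu+d*s.min())
E
```

```text
L [238 173  20  34 272] [470.56555731 327.45590793] dir [0.92456592 0.38102212] 22.39700961264554 len 67.18352622201799 w 14.778699690677595 near end [439.43932575 314.62850156]
S [337 199  15  20 165] [428.36682398 145.18516317] dir [0.97275145 0.23185041] 13.406037570941843 len 35.95346991992071 w 23.1095542094629 near end [410.42937031 140.90986143]
```

View pics/topc.png

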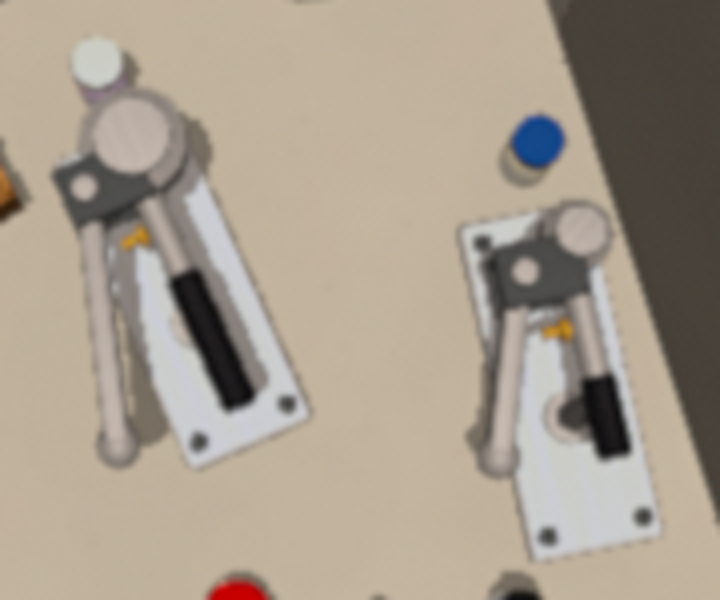

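The crop shows pivot screws at about (84,187) and (525,270). The balls are at (119,447) and (499,460), the bar ends at (240,405) and (614,454), and the heads at (131,133) and (581,230).

```bash
python3 - <<'E'
from h import *
c=load('top0')
F=lambda x,y,z:onz(c,194.6+x/4,104.6+y/4,z)[:2]
for nm,piv,ball,bar,head,xe,Ll,a0 in(('L',(84,187),(119,447),(240,406),(131,133),-82,120,.29),('S',(525,270),(499,460),(614,454),(581,230),-52,85,.33)):
    B=F(*bar,100);H=F(*head,123);Pv=F(*piv,116);Q=F(*ball,104)
    # rigid fit of crimper frame from 4 points
    lp=np.array([40,26.]);d=np.array([np.cos(np.pi-a0),np.sin(np.pi-a0)])
    M=np.array([[xe+3,0],[54,0],lp,lp+Ll*d]);W=np.array([B,H,Pv,Q])
    Mc,Wc=M-M.mean(0),W-W.mean(0);U,_,V=np.linalg.svd(Mc.T@Wc);R=(U@V).T;t=W.mean(0)-R@M.mean(0)
    print(nm,'yaw',np.degrees(np.arctan2(R[1,0],R[0,0])),'org',t,'res\n',(W-(M@R.T+t)).round(1),'\nball-piv',np.linalg.norm(Q-Pv),'bar-head',np.linalg.norm(B-H))
    for th in(0,.26 if nm=='L' else .30):
        a=a0-th;d=np.array([-np.cos(a),np.sin(a)]);p=lp+(Ll-20)*d
        print(' th',th,'press',(R@p+t).round(1),'normal out',(R@np.array([np.sin(a),np.cos(a)])).round(3), 'lever dir deg',np.degrees(np.arctan2(*(R@-d)[::-1])).round(1))
s=r.state();T=s['tcp_rot'];print('tool y yaw',np.degrees(np.arctan2(T[1][1],T[0][1])))
E
```

```text
L yaw 21.162888227672056 org [513.47090932 344.12930798] res
 [[-1.5 -0.3]
 [ 1.9 -1.5]
 [ 0.9  2.5]
 [-1.3 -0.7]] 
ball-piv 122.53325446111232 bar-head 135.80712038642076
 th 0 press [441.7 374.9] normal out [-0.079  0.997] lever dir deg 4.5
 th 0.26 press [447.1 349.5] normal out [-0.333  0.943] lever dir deg 19.4
S yaw 8.571679340658196 org [458.84930623 148.25478047] res
 [[-0.2  0. ]
 [ 0.7 -1.1]
 [ 1.6  0.9]
 [-2.1  0.2]] 
ball-piv 88.51127528489982 bar-head 103.70132795844421
 th 0 press [430.6 191.6] normal out [0.179 0.984] lever dir deg -10.3
 th 0.3 press [430.  172.2] normal out [-0.119  0.993] lever dir deg 6.9
tool y yaw 67.95655904385967
```

```bash
python3 -m creep '[[[0.8,-0.745,-0.3],[0,0,0.295],0],[[0.8,-0.745,-0.3],[0,0,0.295],0],[[0.8,-0.745,-0.3],[0,0,0.295],0],[[0.8,-0.745,-0.3],[0,0,0.295],0],[[0.8,-0.745,-0.3],[0,0,0.295],0],[[0.8,-0.745,-0.3],[0,0,0.295],0],[[0.8,-0.745,-0.3],[0,0,0.295],0],[[0.8,-0.745,-0.3],[0,0,0.295],0]]' 20
python3 - <<'E'
from h import *
shot('wrist','w1');c=shot('top','t1')
s=r.state();T=np.array(s['tcp_rot']);print(s['t'],s['ee_pos'],np.degrees(np.arctan2(T[1,1],T[0,1])),T[:,2],s['force'],s['gripper_width'])
w=load('w1');print(w['position'])
for p in((446.7,375.3,100),(479,360,100)):print(proj(w,p))
E
```

```text
t: 1.1
ee_pos: [442.3, 418.2, 156.6]
tcp_rot: [[-0.997, -0.082, -0.001], [-0.082, 0.997, 0.001], [0.0, 0.002, -1.0]]
force: [0.2, 1.0, 0.2]
gripper_width: -0.0
grip_force: 0.0
1.2 [442.70311922 417.70216261 156.65528318] 94.66659750924232 [-1.61132514e-04  9.48042839e-04 -9.99999538e-01] [ 0.00214556  0.05842692 -0.42079467] 0.28564492563298965
[357.88731863 409.98175061 299.80502176]
[200.70048035 215.0057533 ]
[180.28728266 251.5271635 ]
```

View pics/w1.png

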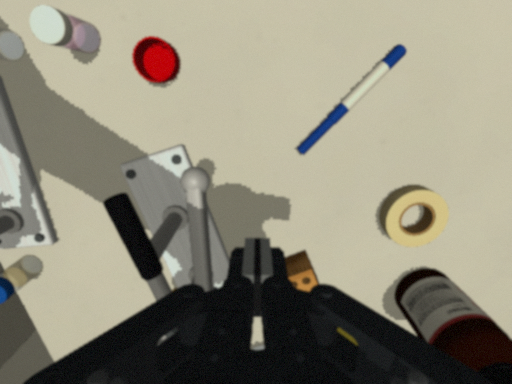

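The wrist view shows the ball at (196,180), the lever running to (203,285), and the bar end at about (119,202). The shut fingers are at (257,245), to the +y side of the lever. The predicted press point (201,215) lies on the lever.

```bash
python3 - <<'E'
from h import *
w=load('w1')
for n,u,v in(('ball',196,180),('lev',198,215),('lev',202,270),('barend',118,202)):print(n,onz(w,u,v,100).round(1))
print(onz(w,257,240,156))
E
python3 -m creep '[[[0,-0.03,-0.29],[0,0,0],0],[[0,-0.03,-0.29],[0,0,0],0],[[0,-0.03,-0.29],[0,0,0],0],[[0,-0.03,-0.29],[0,0,0],0]]'
```

```text
ball [419.7 371.4 100. ]
lev [446.9 373.3 100. ]
lev [494.4 377.2 100. ]
barend [441.3 314.4 100. ]
[434.30006915 416.37242191 156.        ]
t: 1.7
ee_pos: [444.9, 410.4, 85.8]
tcp_rot: [[-0.997, -0.079, 0.003], [-0.079, 0.997, 0.003], [-0.003, 0.003, -1.0]]
force: [-0.4, -1.1, 0.5]
gripper_width: -0.2
grip_force: 0.0
```

```bash
python3 -m creep '[[[0,-0.02,0],[0,0,0],0],[[0,-0.04,0],[0,0,0],0],[[0,-0.055,0],[0,0,0],0],[[0,-0.07,0],[0,0,0],0],[[0,-0.08,0],[0,0,0.015],0],[[0,-0.08,0],[0,0,0.015],0]]'
```

```text
t: 2.45
ee_pos: [444.1, 389.8, 84.2]
tcp_rot: [[-0.995, -0.103, 0.001], [-0.103, 0.995, 0.002], [-0.001, 0.002, -1.0]]
force: [-0.0, 3.5, 0.7]
gripper_width: -0.0
grip_force: 1.8
```

```bash
python3 -m creep '[[[0,-0.01,0],[0,0,0.02],0],[[0,-0.02,0],[0,0,0.04],0],[[0,-0.03,0],[0,0,0.06],0],[[0,-0.04,0],[0,0,0.08],0],[[0,-0.05,0],[0,0,0.1],0],[[0,-0.06,0],[0,0,0.115],0],[[0,-0.06,0],[0,0,0.115],0]]'
```

```text
t: 3.32
ee_pos: [443.9, 375.0, 84.2]
tcp_rot: [[-0.96, -0.281, 0.001], [-0.281, 0.96, 0.003], [-0.001, 0.003, -1.0]]
force: [-0.9, 6.1, 1.8]
gripper_width: -0.0
grip_force: 3.0
```

Now slow steps to find the stop.

```bash
python3 -m creep '[[[0,-0.004,0],[0,0,0.01],0],[[0,-0.008,0],[0,0,0.02],0],[[0,-0.008,0],[0,0,0.02],0]]'; python3 -m creep '[[[0,-0.004,0],[0,0,0.01],0],[[0,-0.008,0],[0,0,0.02],0],[[0,-0.008,0],[0,0,0.02],0]]'
```

```text
t: 3.7
ee_pos: [443.9, 373.2, 84.2]
tcp_rot: [[-0.95, -0.311, 0.001], [-0.311, 0.95, 0.003], [-0.002, 0.003, -1.0]]
force: [-1.0, 6.1, 2.1]
gripper_width: 0.3
grip_force: 3.1
t: 4.08
ee_pos: [443.9, 371.4, 84.2]
tcp_rot: [[-0.94, -0.341, 0.001], [-0.341, 0.94, 0.003], [-0.002, 0.003, -1.0]]
force: [-1.4, 6.7, 0.9]
gripper_width: -0.1
grip_force: 3.2
```

```bash
for i in 1 ; do python3 -m creep '[[[0,-0.004,0],[0,0,0],0],[[0,-0.006,0],[0,0,0],0],[[0,-0.006,0],[0,0,0],0]]'; done; python3 -m creep '[[[0,-0.003,0],[0,0,0],0],[[0,-0.005,0],[0,0,0],0],[[0,-0.005,0],[0,0,0],0]]'|egrep 'ee|^force'
```

```text
t: 4.45
ee_pos: [444.2, 370.4, 84.2]
tcp_rot: [[-0.94, -0.341, 0.002], [-0.341, 0.94, 0.004], [-0.003, 0.003, -1.0]]
force: [-0.8, 6.6, 1.3]
gripper_width: -0.1
grip_force: 3.3
ee_pos: [444.5, 369.4, 84.3]
force: [0.3, 7.8, -0.7]
```

```bash
python3 -m creep '[[[0,-0.004,0],[0,0,0],0],[[0,-0.004,0],[0,0,0],0]]'|egrep 'ee|^force'; python3 -m creep '[[[0,-0.004,0],[0,0,0],0],[[0,-0.004,0],[0,0,0],0]]'|egrep 'ee|^force'
```

```text
ee_pos: [444.7, 368.7, 84.3]
force: [0.7, 7.2, -0.8]
ee_pos: [444.7, 368.6, 84.3]
force: [1.0, 9.7, -1.3]
```

```bash
python3 -m creep '[[[0,-0.004,0],[0,0,0],0],[[0,-0.004,0],[0,0,0],0]]'|egrep 'ee|^force'; python3 -m creep '[[[0,-0.002,0],[0,0,0],0],[[0,-0.002,0],[0,0,0],0],[[0,-0.002,0],[0,0,0],0],[[0,-0.002,0],[0,0,0],0],[[0,-0.002,0],[0,0,0],0],[[0,-0.002,0],[0,0,0],0],[[0,-0.002,0],[0,0,0],0],[[0,-0.002,0],[0,0,0],0],[[0,-0.002,0],[0,0,0],0]]'; python3 - <<'E'
from h import *
shot('wrist','w2')
E
```

```text
ee_pos: [444.8, 368.6, 84.4]
force: [1.4, 10.3, -2.9]
t: 6.7
ee_pos: [444.8, 368.6, 84.4]
tcp_rot: [[-0.94, -0.342, 0.004], [-0.342, 0.94, 0.01], [-0.007, 0.008, -1.0]]
force: [1.8, 11.4, -3.3]
gripper_width: -0.2
grip_force: 4.9
```

View pics/w2.png

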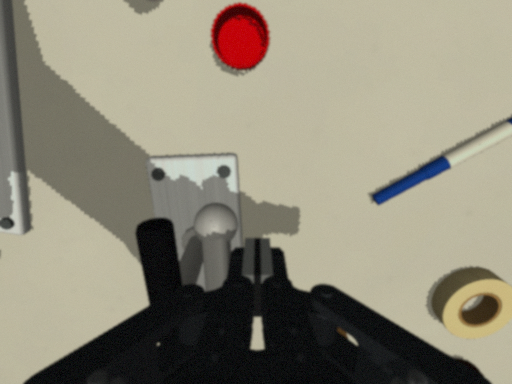

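The wrist view shows the lever ball at (215,222) next to the bar end (156,235), and parallel to it with a gap. The position holds while the force rises, so the lever is at its stop. Releasing now.

```bash
python3 -m creep '[[[0,0.03,0],[0,0,-0.03],0],[[0,0.06,0],[0,0,-0.07],0],[[0,0.09,0],[0,0,-0.11],0],[[0,0.13,0],[0,0,-0.165],0],[[0,0.17,0],[0,0,-0.165],0],[[0,0.19,0],[0,0,-0.165],0],[[0,0.19,0.1],[0,0,-0.165],0],[[0,0.19,0.29],[0,0,-0.165],0],[[0,0.19,0.29],[0,0,-0.165],0]]'; python3 - <<'E'
from h import *
w=shot('wrist','w3')
E
```

```text
t: 7.88
ee_pos: [446.1, 411.6, 159.8]
tcp_rot: [[-0.996, -0.086, 0.006], [-0.086, 0.996, 0.004], [-0.006, 0.003, -1.0]]
force: [-0.7, 0.4, 0.2]
gripper_width: 0.4
grip_force: 0.0
```

View pics/w3.png

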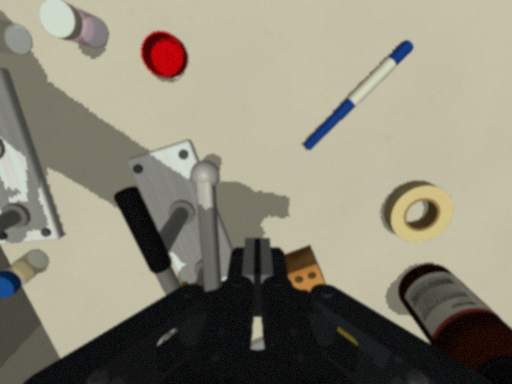

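The large lever is back at rest: ball at (205,172), with the same angle as before. On to the small crimper.

```bash
python3 -m creep '[[[-0.012,-0.715,0],[0,0,-0.165],0],[[-0.012,-0.715,0],[0,0,-0.165],0],[[-0.012,-0.715,0],[0,0,-0.165],0],[[-0.012,-0.715,0],[0,0,-0.165],0],[[-0.012,-0.715,0],[0,0,-0.165],0],[[-0.012,-0.715,0],[0,0,-0.165],0]]'; python3 - <<'E'
from h import *
w=shot('wrist','w4');print(proj(w,(435.5,190.7,100)),proj(w,(415,194.5,100)))
E
```

```text
t: 8.68
ee_pos: [440.5, 233.8, 155.8]
tcp_rot: [[-0.986, 0.169, -0.001], [0.169, 0.986, 0.0], [0.001, 0.0, -1.0]]
force: [-0.9, -0.1, -0.1]
gripper_width: 0.1
grip_force: 0.0
[200.82766442 216.80701716] [199.40564771 190.23107961]
```

View pics/w4.png

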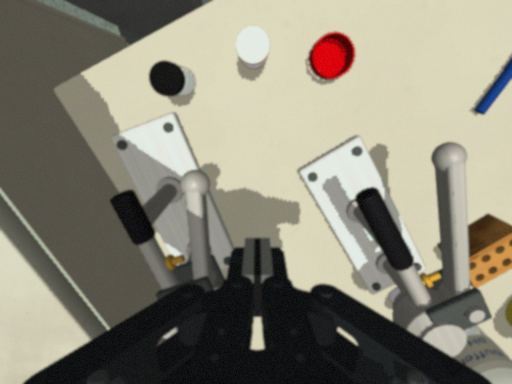

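The small lever's ball is at (194,183) and its shaft passes (197,217), within about 2 mm of the prediction. The fingers are clear on the +y side, so I'm descending.

```bash
python3 -m creep '[[[0,-0.02,-0.286],[0,0,0],0],[[0,-0.02,-0.286],[0,0,0],0],[[0,-0.02,-0.286],[0,0,0],0],[[0,-0.02,-0.286],[0,0,0],0]]'; python3 -m creep '[[[0,-0.02,0],[0,0,0],0],[[0,-0.04,0],[0,0,0],0],[[0,-0.055,0],[0,0,0],0],[[0,-0.07,0],[0,0,0],0],[[0,-0.08,0],[0,0,0.015],0],[[0,-0.08,0],[0,0,0.015],0]]'
```

```text
t: 9.22
ee_pos: [442.1, 228.3, 86.4]
tcp_rot: [[-0.985, 0.171, 0.003], [0.171, 0.985, 0.002], [-0.003, 0.002, -1.0]]
force: [0.2, -0.2, 0.7]
gripper_width: -0.5
grip_force: 0.0
t: 9.98
ee_pos: [440.5, 208.3, 84.9]
tcp_rot: [[-0.989, 0.147, -0.0], [0.147, 0.989, 0.001], [0.001, 0.001, -1.0]]
force: [-1.7, 3.5, 1.3]
gripper_width: 0.2
grip_force: 1.5
```

```bash
python3 -m creep '[[[-0.005,-0.008,0],[0,0,0.025],0],[[-0.01,-0.016,0],[0,0,0.05],0],[[-0.015,-0.024,0],[0,0,0.075],0],[[-0.02,-0.032,0],[0,0,0.1],0],[[-0.025,-0.04,0],[0,0,0.12],0],[[-0.025,-0.04,0],[0,0,0.12],0]]'; python3 -m creep '[[[-0.002,-0.005,0],[0,0,0.02],0],[[-0.004,-0.01,0],[0,0,0.035],0],[[-0.004,-0.01,0],[0,0,0.035],0]]'
```

```text
t: 10.72
ee_pos: [436.3, 198.1, 85.0]
tcp_rot: [[-0.999, -0.041, 0.003], [-0.041, 0.999, 0.002], [-0.004, 0.002, -1.0]]
force: [0.8, 5.0, -1.3]
gripper_width: -0.1
grip_force: 2.7
t: 11.1
ee_pos: [435.4, 195.9, 85.0]
tcp_rot: [[-0.995, -0.096, 0.004], [-0.096, 0.995, 0.003], [-0.004, 0.003, -1.0]]
force: [0.6, 5.6, -1.6]
gripper_width: 0.1
grip_force: 2.9
```

```bash
python3 -m creep '[[[0,-0.004,0],[0,0,0.005],0],[[0,-0.008,0],[0,0,0.01],0],[[0,-0.008,0],[0,0,0.01],0]]'|egrep 'ee|^force'; python3 -m creep '[[[0,-0.004,0],[0,0,0],0],[[0,-0.004,0],[0,0,0],0]]'|egrep 'ee|^force';python3 -m creep '[[[0,-0.004,0],[0,0,0],0],[[0,-0.004,0],[0,0,0],0]]'|egrep 'ee|^force'
```

```text
ee_pos: [435.2, 194.3, 85.0]
force: [0.7, 6.2, -1.5]
ee_pos: [435.2, 193.6, 85.0]
force: [0.4, 7.3, -1.3]
ee_pos: [435.2, 192.9, 85.0]
force: [1.1, 7.8, -1.8]
```

```bash
python3 -m creep '[[[0,-0.004,0],[0,0,0],0],[[0,-0.004,0],[0,0,0],0]]'|egrep 'ee|^force';python3 -m creep '[[[0,-0.004,0],[0,0,0],0],[[0,-0.004,0],[0,0,0],0]]'|egrep 'ee|^force';python3 -m creep '[[[0,-0.003,0],[0,0,0],0],[[0,-0.003,0],[0,0,0],0]]'|egrep 'ee|^force'
```

```text
ee_pos: [435.2, 192.3, 85.0]
force: [0.7, 8.3, -2.2]
ee_pos: [435.3, 191.8, 85.1]
force: [0.1, 8.9, -2.8]
ee_pos: [435.3, 191.8, 85.1]
force: [0.1, 10.3, -1.8]
```

```bash
python3 -m creep '[[[0,-0.004,0],[0,0,0],0],[[0,-0.004,0],[0,0,0],0],[[0,-0.004,0],[0,0,0],0]]'|egrep 'ee|^force';python3 -m creep '[[[0,-0.002,0],[0,0,0],0],[[0,-0.002,0],[0,0,0],0],[[0,-0.002,0],[0,0,0],0],[[0,-0.002,0],[0,0,0],0]]'; python3 - <<'E'
from h import *
shot('wrist','w5');c=shot('top','t5')
cv2.imwrite('pics/t5c.png',cv2.cvtColor(cv2.resize(c['pixels'][105:285,195:375],None,fx=3,fy=3),cv2.COLOR_RGB2BGR))
E
```

```text
ee_pos: [435.2, 191.7, 85.1]
force: [0.1, 11.6, -4.4]
t: 13.6
ee_pos: [435.3, 191.7, 85.1]
tcp_rot: [[-0.993, -0.115, 0.005], [-0.115, 0.993, 0.008], [-0.006, 0.008, -1.0]]
force: [0.4, 12.8, -3.3]
gripper_width: -0.0
grip_force: 6.0
```

View pics/w5.png

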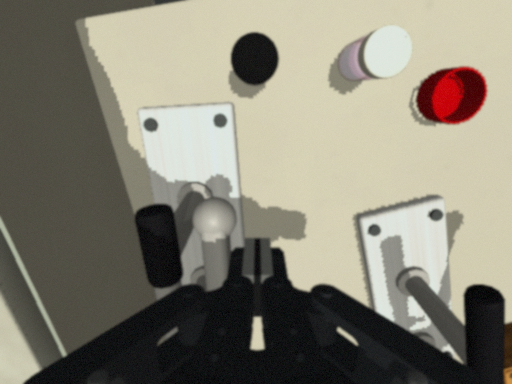

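View pics/t5c.png

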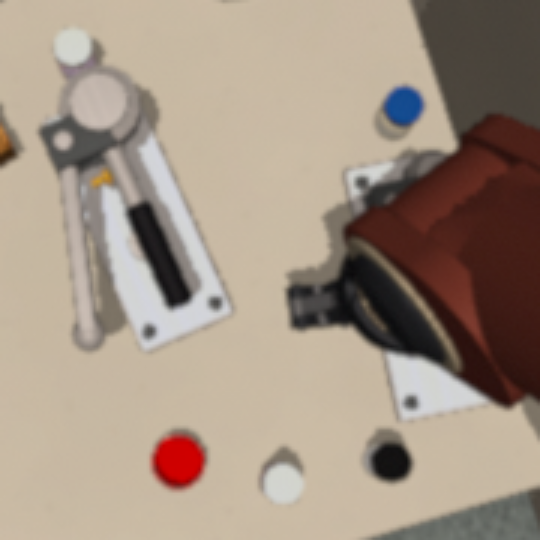

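The wrist view shows the small lever's ball at (214,218), parallel to the bar (158,245) with a gap. The position is steady at 12.8 N, against its stop. In the top view the large lever is sprung back (ball at (88,333) in the crop) and the vials and cap are where they were.

```bash
python3 -c "
from cell import r
print(r.finish_job())"
```

```text
the job is handed in; nothing more can be done
None
```

The job is handed in: I pressed the large lever to its stop, held it there for over a second and let it spring fully back, and the small lever is now held against its stop with a steady push of about 13 N, with a visible gap left to each fixed bar and the vials and cap beside the crimpers where they stood.

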